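# Set the pad gap with the knurled adjuster wheel

### The job

On the brake pad setting fixture, roll the knurled adjuster wheel under a fingertip until the sliding pad carriage has closed the gap as far as the gauge mark, so that the carriage's needle lines up with the ridge on the gauge tab. Let the wheel do the work: do not push the carriage or the gauge tab directly, do not lift or shove the fixture, and leave the spanner, the spark plug and the bottle near it alone. Finish clear of the fixture.

Things in the scene. Friction and masses are not known exactly. Their poses are not given: they have to be found in the camera images.
- fixture: Brake pad setting fixture, loose on rubber feet, 3 to 5 kg: dark base plate 116 x 220 mm under a grey bed of that size with jaws and wheel housing. Origin on the bench. y axis: along it, from the pads to the wheel; -x side: front with gauge rail, roughly towards the robot. Plates x -70 to 46, y -110 to 110 mm. Fixed jaw (y -103 to -81) is 98 mm high, carriage 92 mm; the wheel is highest.
- wheel_top (a point): Highest point, mid-width, of the knurled steel adjuster wheel, at fixture (0, 60, 108) mm; does not turn with it. Wheel radius 32 mm, 30 mm wide, axle level along the fixture's x. It stands 12 mm out of its housing: cheeks beside it up to z 96 mm (outer faces x +-22), end walls up to z 88 mm at y 18 to 26 and 94 to 102 mm. Axes as the fixture's.
- adjuster_wheel (a joint): Turn of the wheel in rad; grows as its top is rolled towards the pads (fixture -y). Each rad moves the carriage 16 mm, half as far as the rim and fingertip.
- bed (a joint): Sinking of the grey bed with all on it (wheel, pads, gauge) on its sprung mounts, in m: 0 at rest, -0.007 fully down. It yields from about 3 N, then 1.2 N per mm. A fingertip that presses the wheel 3 to 5 mm down and is dragged along the fixture's y turns it by friction; that takes about 1 N at the rim, and the wheel stays where it is left.
- carriage (a joint): Travel in m of the sliding pad carriage from fully open (0) towards the fixed pad (fixture -y), up to 0.058; geared to the wheel, carriage = 0.016 x wheel angle. The gap between the pads is 56 mm less the travel; at the gauge mark it is 4 to 22 mm. Overshoot can be rolled back.
- needle_tip (a point): Tip of the steel needle, 3 mm wide, that sticks out of the carriage's front side, at fixture (-49.5, 4 mm - carriage travel, 60) mm. Axes as the fixture's.
- gauge_mark (a point): Needle-side end of the dark ridge, 3 mm wide, 12 mm long, on the small steel gauge tab on the front rail, at fixture (-52, -30 to -48, 60) mm. The tab is locked at the wanted place, another each time; leave it. Done when the needle tip has the same y as this mark in this frame. Axes as the fixture's.
- combination_spanner: Bystander: steel spanner lying flat, 182 x 30 x 11 mm, loose; origin at the centre of its underside.
- spark_plug: Bystander: spark plug lying down, 21 x 63 x 18 mm, loose; origin at the centre of its underside.
- black_cap_bottle: Bystander: small white bottle with black cap, standing, 46 mm across, 76 mm high, loose; origin at the centre of its underside.
Mind the look-alikes: they are no part of the job. What is shaped like the fixture but purple is not meant.

How it is judged (in metres and radians):
On the way:
1. a fingertip presses on the wheel while the needle is still short of the mark (contact force between the fingers and adjuster_wheel above 1 N and y of needle_tip in the frame of gauge_mark above 0.004 m), for 0.1 s.
At the end, for the whole second after the job is handed in: The needle stands within 2.5 mm of the gauge mark along the fixture's y axis and at rest, the fixture stands flat within 20 mm of where it was, and the three bystanders are within 15 mm of where they were (y of needle_tip in the frame of gauge_mark between -0.0025 and 0.0025 m and velocity of joint carriage between -0.002 and 0.002 m/s and angle between fixture's own z axis and vertical below 0.02 rad and height (world z) of fixture below 0.004 m and distance of fixture from where it was at the start of the episode below 0.02 m and distance of each of combination_spanner, spark_plug, black_cap_bottle from where it was at the start of the episode below 0.015 m); the robot touches nothing.
It fails at once if the carriage is pushed directly (more than 1 N) (contact force between the arm and carriage above 1 N).
It fails at once if the carriage is pushed by the fingers (more than 1 N) (contact force between the fingers and carriage above 1 N).
It fails at once if the gauge tab is touched or shifted (contact force between any of the fingers, the arm and gauge_tab above 1 N).
It fails at once if the fixture is lifted, tipped or shoved more than 20 mm (height (world z) of fixture above 0.008 m or angle between fixture's own z axis and vertical above 0.05 rad or distance of fixture from where it was at the start of the episode above 0.02 m).
It fails at once if a bystander is moved more than 15 mm (distance of any of combination_spanner, spark_plug, black_cap_bottle from where it was at the start of the episode above 0.015 m).
It also fails if it takes over 48 s, if anything falls off the work surface, if the arm or the gripper's body presses on something with over 40 N, if the wrist force passes 120 N, or if a joint passes its speed limit or range.

### The arm

A 6-joint arm with a two-finger parallel gripper is mounted at the origin on a cart in front of the work surface, level with it; the furniture and walls round the work are solid. World frame = base frame: x ahead of the robot, y to its left, z up, the work surface at z = 0. Lengths are in m, angles in degrees, forces in N, time in s.
With the tool pointing down it reaches from about 0.35 to 0.875 m from the base axis. Payload 4.2 kg.
Tool frame: the origin (TCP) lies midway between the tips of the shut fingers; the grasp point (between the pads) lies r.pinch_z behind it (r.pinch_z is the distance from the TCP to the grasp point, in m); z points along the fingers, y is the direction in which the jaws open and shut (so a half turn about z gives the same grasp; the last joint's range is limited). The gripper opens to 87 mm and grips with 3 to 60 N. Pads are 19 mm wide; open, the fingers measure 117 mm over their backs; the gripper's body (75 mm by 190 mm) begins 51 mm behind the grasp point.
Start: joints at [82.598, 22.042, 0.453, 0, -68.411, -14.817], TCP at [0.236, 0.579, 0.223] pointing down, gripper open.
Joint ranges: [-179.83, 179.83], [-69.29, 118.12], [-61.27, 80.66], [-181.25, 117.63], [-171.15, -9.14], [-177.46, 177.46]. Speed limits (degrees/s): [159.86, 159.86, 180, 180, 180, 180].

### API

Orientations are given as a 3x3 rotation matrix whose columns are the frame's x, y, z axes.
In Python, from station import r gives the robot as it stands. The module is installed in compiled form; this text tells all that it offers.
- The arm moves only by the tool play_rows, never from a script. Its argument "deltas" is a list of rows, each a list of 7 numbers: the shift along the tool's x, y, z in units of 25 mm (1.0 is 25 mm), then the turn, a rotation vector about the tool's x, y, z in units of 5 degrees (1.0 is 5 degrees), then the finger opening in mm, from 0 to 87. In form: [[tx, ty, tz, wx, wy, wz, fingers], ...]. A call has 1 to 12 rows; each row is the pose to reach, as a shift and turn from the pose commanded when the call began, along the tool's axes at that moment; what a row does not reach only later rows make up. A row lasts 1/10 s, in which the tool goes at most 50 mm and 8.59 degrees, less where a joint would pass 70% of its speed; a pose out of reach is approached as far as the arm can. A call with a gripper value outside its range is refused whole. The fingers move at their own pace and stop on an object; the grip force is fixed at half the most. Time passes only in rows, so rows that repeat a pose let the fingers close. It gives the time, the measured TCP pose, the force and the opening at its end, in the units of the state.
- r.sense(): the state, without advancing time (a new reading comes with each control period).
- r.capture(name): name is "scene" or "side" or "wrist"; returns a dict with "pixels" (420x560x3 uint8, red, green, blue), "camera_matrix" (3x3 intrinsics, pixels), "R" (3x3) and "t" (3): a world point X has camera coordinates R X + t; the wrist camera has in their place "T_tool_cam" (4x4, takes a point from camera to tool coordinates, whose origin is the TCP and whose axes are the flange's). Camera axes: x right, y down, z forward; pixel columns grow to the right and rows downward; lengths in m; the calibration is good to about 2 mm. A picture is of the moment at which its call begins: read the wrist's pose just before it. There is no depth.
- r.finish_job(): hands the job in, once; it reports no verdict.
Trained networks look in the newest picture that a camera, given by its name, has taken for a name from the list of things; names that differ only in an ending like _2 or _b are one class to them, and where a whole thing is asked for, a point or a joint stands for the part that bears it (a point fixed in the world has none). Each returns a list of dicts, best first, with "score" (0 to 1); they miss things now and then, are a little off and sometimes report something else, mostly with a low value. They report only what shows in the picture. A call takes as long as a camera call. They do not tell look-alikes from the thing itself.
- r.spot_in(camera, target): "centre" ([x, y, z] in m, in world coordinates, good to about 4 mm: the middle of the surface that is visible of it).
- r.cut_out(camera, target): "region" (420x560 bool, what is visible of it).
The state is a dict: "time_s": time; "joints": joint angles; "joint_velocities": joint speeds; "effort": joint torques, N m; "tcp_pos": TCP position; "ee_rot": TCP orientation; "wrist_force": force on the tool from outside, world axes, zero at the start; "moment": the same for the moment, N m; "gripper_width": opening from 0.0 (shut) to 1.0 (fully open).
Only numpy, scipy, OpenCV 4.12 (cv2) and the standard library are available. Lean on these libraries where they do the work, as an engineer would, in place of code of your own. Each camera call takes 0.05 s, during which the arm holds its last target.

## Working session

There is one attempt and no reset: what is moved stays moved. The work goes in short steps, Python scripts to look and compute and a tool call to move; the robot and the scene stay as the last step left them, time stands still between calls to the robot, and variables do not carry over. Pictures are saved under pics/ and viewed, and the job is handed in when it is done.

Besides the shell and the picture viewer there is one more tool, called after "Call:" as name(argument=value, ...) on one line, values as JSON. play_rows: Moves the arm, as the interface text tells. Its arguments: {"type":"object","properties":{"deltas":{"type":"array","items":{"type":"array","items":{"type":"number"}}}},"required":["deltas"]}

```bash
mkdir -p pics; cat > h.py <<'E'
from station import r
import numpy as np, cv2, pickle
def snap(n,f):
    s=r.sense(); c=r.capture(n); cv2.imwrite('pics/'+f,c['pixels'][:,:,::-1]); c['s']=s
    pickle.dump(c,open(f'pics/{f}.pkl','wb')); return c
E
python3 - <<'E'
from h import *
for n in ['scene','side','wrist']:
    c=snap(n,n+'0.png'); print(n,c['camera_matrix'].tolist(), c.get('R'),c.get('t'),c.get('T_tool_cam'))
    for t in ['fixture','wheel_top','needle_tip','gauge_mark','combination_spanner','spark_plug','black_cap_bottle','carriage']:
        try: print(n,t,[(np.round(d['centre'],3).tolist(),round(d['score'],2)) for d in r.spot_in(n,t)])
        except Exception as e: print(t,e)
s=r.sense(); print(s); print(r.pinch_z)
E
```

```text
scene [[490.376053762069, 0.0, 285.52822788726434], [0.0, 490.376053762069, 206.59054424684135], [0.0, 0.0, 1.0]] [[-0.73962902 -0.67267388 -0.02141883]
 [-0.45922022  0.5276832  -0.71460984]
 [ 0.49200173 -0.51871021 -0.69919526]] [0.39385508 0.39139568 1.25350289] None
scene fixture [([0.52, -0.086, 0.044], 0.89), ([0.783, -0.051, 0.042], 0.81)]
scene wheel_top [([0.527, -0.084, 0.054], 0.91), ([0.79, -0.047, 0.054], 0.87)]
scene needle_tip [([0.529, -0.111, 0.085], 0.85), ([0.79, -0.044, 0.091], 0.76)]
scene gauge_mark [([0.587, 0.162, 0.006], 0.28)]
scene combination_spanner [([0.585, 0.16, 0.002], 0.66)]
scene spark_plug [([0.486, 0.278, 0.013], 0.65), ([0.532, -0.111, 0.085], 0.65)]
scene black_cap_bottle [([0.519, -0.448, 0.048], 0.74)]
scene carriage [([0.532, -0.114, 0.082], 0.85), ([0.792, -0.044, 0.089], 0.55)]
side [[437.05474468257233, 0.0, 276.8150795964341], [0.0, 437.05474468257233, 206.9930890298688], [0.0, 0.0, 1.0]] [[ 0.90709452 -0.4204024   0.02100836]
 [-0.19337616 -0.460536   -0.8663211 ]
 [ 0.37387858  0.78177261 -0.49904548]] [-0.59682331  0.1611426   1.23586
[... 1227 characters left out ...]
e-04,
       -6.84118523e+01, -1.48164931e+01]), 'joint_velocities': array([-0.09978863,  0.01926528,  0.03934845, -0.14392363, -0.03718485,
        0.01971716]), 'effort': array([ 1.07607582e-03, -3.90470338e+01,  1.87616032e+01,  4.22424585e+00,
        1.53818802e-02, -3.25400003e-05]), 'tcp_pos': array([0.23631201, 0.57859226, 0.22256357]), 'ee_rot': array([[ 9.25751063e-01, -3.78133534e-01,  1.35930303e-05],
       [-3.78133534e-01, -9.25751063e-01,  1.16022225e-05],
       [ 8.19657284e-06, -1.58807504e-05, -1.00000000e+00]]), 'wrist_force': array([0.27080312, 0.12053979, 0.59886576]), 'moment': array([-0.01882296,  0.02100763, -0.00346572]), 'gripper_width': 0.9983007014287323}
0.0187
```

View pics/scene0.png

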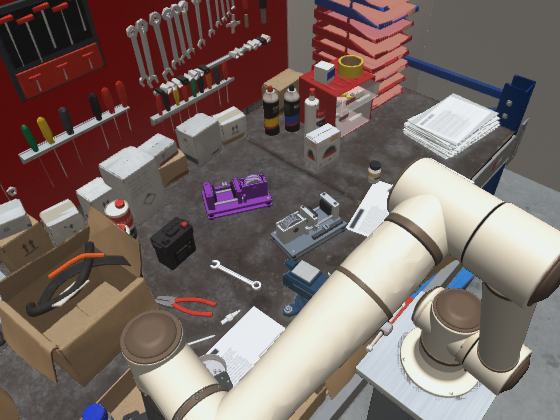

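View pics/side0.png

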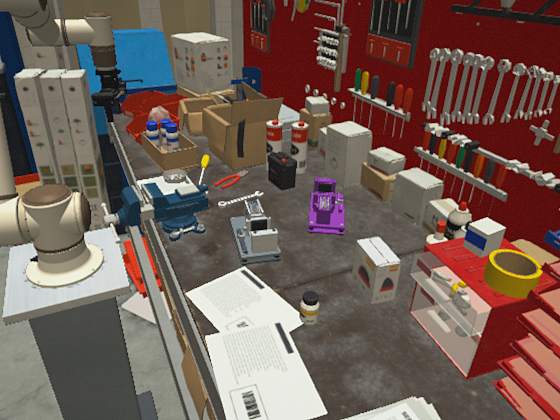

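```bash
python3 - <<'E'
import cv2
a=cv2.imread('pics/scene0.png')[180:265,260:360]; b=cv2.imread('pics/side0.png')[180:275,215:295]
cv2.imwrite('pics/sceneC.png',cv2.resize(a,None,fx=7,fy=7,interpolation=cv2.INTER_CUBIC))
cv2.imwrite('pics/sideC.png',cv2.resize(b,None,fx=6,fy=6,interpolation=cv2.INTER_CUBIC))
E
```

```text
(no output)
```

View pics/sceneC.png

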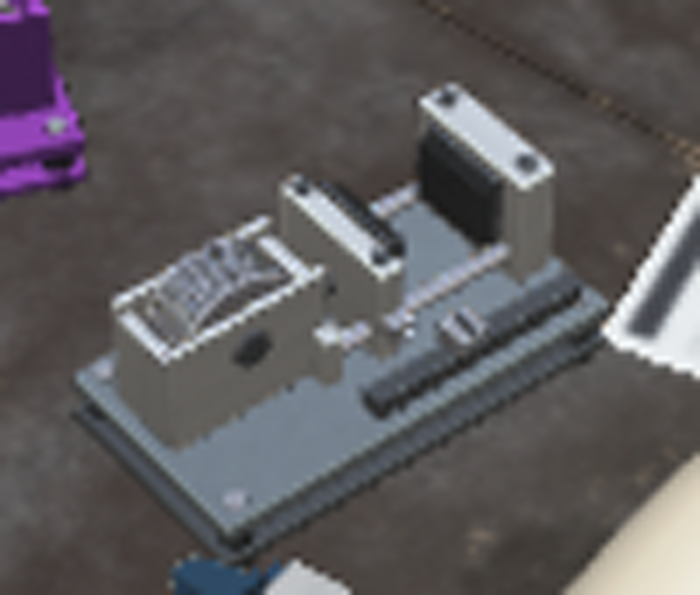

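View pics/sideC.png

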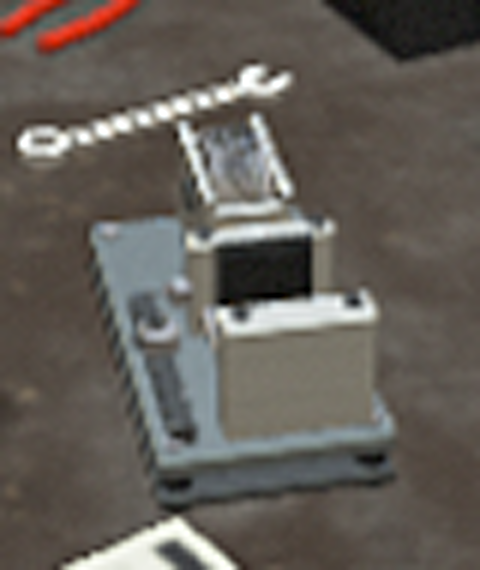

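```bash
cat > fit.py <<'E'
from h import *
from scipy.optimize import least_squares
C={n:pickle.load(open(f'pics/{n}0.png.pkl','rb')) for n in('scene','side')}
O={'scene':(260,180,7),'side':(215,180,6)}
B='bed'
P=[('scene',(165,358),(-22,102,96)),('scene',(325,270),(-22,18,96)),('scene',(265,220),(22,18,96)),('scene',(118,300),(22,102,96)),
('scene',(232,530),(-70,110,B)),('scene',(75,378),(46,110,B)),('scene',(610,303),(-70,-110,B)),
('side',(182,118),(-22,102,96)),('side',(258,112),(22,102,96)),('side',(293,198),(22,18,96)),
('side',(95,226),(-70,110,B)),('side',(160,464),(-70,-110,B)),('side',(398,440),(46,-110,B))]
def proj(n,X):
    c=C[n]; q=c['camera_matrix']@(c['R']@X+c['t']); return q[:2]/q[2]
def W(p,f): 
    c,s=np.cos(p[2]),np.sin(p[2]); return np.array([p[0]+c*f[0]-s*f[1],p[1]+s*f[0]+c*f[1],f[2]])
def res(p):
    o=[]
    for n,uv,f in P:
        f=np.array([f[0],f[1],p[3]*1e3 if f[2]==B else f[2]])/1e3
        x0,y0,k=O[n]; m=np.array([x0+(uv[0]+.5)/k-.5,y0+(uv[1]+.5)/k-.5])
        # per-camera pixel offset (calibration)
        off=p[4:6] if n=='scene' else p[6:8]
        o+=list(proj(n,W(p,f))+off-m)
    return np.array(o+list(p[4:]*0.7))
if __name__=='__main__':
    s=least_squares(res,[.52,-.09,0,.04,0,0,0,0],loss='soft_l1'); p=s.x
    print(p[:2],np.degrees(p[2]),p[3],p[4:]); print(np.round(res(p)[:-4].reshape(-1,2),1).tolist())
    print('wheel',W(p,[0,.06,.108]),'needle',W(p,[-.0495,.004,.06]))
E
python3 fit.py
```

```text
[ 0.54197839 -0.11095283] -11.158520273465268 0.03219510903937123 [-0.21617642  0.16025502 -0.09199774  0.25384826]
[[1.1, 0.0], [0.4, 0.2], [0.2, -0.7], [-0.9, -0.1], [-0.6, 0.5], [-0.5, -0.4], [0.5, 0.4], [-0.4, 0.6], [0.5, 0.3], [0.3, -1.0], [-0.7, 0.1], [-0.0, 0.3], [0.3, -0.8]]
wheel [ 0.55358984 -0.0520871   0.108     ] needle [ 0.49418826 -0.097449    0.06      ]
```

```bash
cat >> h.py <<'E'
FX=[0.54198,-0.11095,np.radians(-11.16)]
def w2f(X,p=FX):
    c,s=np.cos(p[2]),np.sin(p[2]); d=np.array(X)[:2]-p[:2]; return np.array([c*d[0]+s*d[1],-s*d[0]+c*d[1],X[2]])*1e3
def f2w(f,p=FX):
    c,s=np.cos(p[2]),np.sin(p[2]); f=np.array(f)/1e3; return np.array([p[0]+c*f[0]-s*f[1],p[1]+s*f[0]+c*f[1],f[2]])
def goto(f,p=FX):
    from scipy.spatial.transform import Rotation as Q
    s=r.sense(); R=s['ee_rot']; c,sn=np.cos(p[2]),np.sin(p[2])
    T=np.array([[-c,-sn,0],[-sn,c,0],[0,0,-1.]])
    print('shift',np.round(R.T@(f2w(f,p)-s['tcp_pos'])/.025,3),'rot',np.round(Q.from_matrix(R.T@T).as_rotvec(degrees=True)/5,3))
    print('tcp in fixture',np.round(w2f(s['tcp_pos'],p),1),s['time_s'],s['wrist_force'],s['gripper_width'])
E
python3 -c "
from h import *
goto([0,60,240])"
```

```text
shift [21.288 18.555 -0.698] rot [-0.     0.    33.788]
tcp in fixture [-433.3  617.3  222.6] 1.35 [0.27080312 0.12053979 0.59886576] 0.9983007014287323
```

Call:
play_rows(deltas=[[0,0,-2,0,0,1.7,0],[3.5,3,-3,0,0,3.4,0],[7,6,-3,0,0,6.8,0],[7,6,-3,0,0,8.5,0],[7,6,-3,0,0,10,0],[10,9,-3,0,0,12,0],[10,9,-3,0,0,13.6,0],[12,10.5,-3,0,0,15.3,0],[12,10.5,-3,0,0,17,0]])

```text
time_s: 2.25
tcp_pos: [0.415, 0.2206, 0.2982]
ee_rot: [[-0.168, -0.986, 0.001], [-0.986, 0.168, 0.001], [-0.001, -0.001, -1.0]]
wrist_force: [0.7, 1.2, 0.2]
gripper_width: 0.264
```

```bash
python3 -c "
from h import *
goto([0,60,240]); print(r.sense()['joints'])"
```

```text
shift [ 9.822 -7.3    2.321] rot [3.0000e-03 1.9000e-02 1.8294e+01]
tcp in fixture [-188.8  300.7  298.2] 2.25 [0.71440444 1.24367012 0.18769855] 0.2642047496391944
[ 4.78808817e+01  3.75851950e+00 -1.27257542e+01  8.21282240e-03
 -7.34312173e+01 -5.75724341e+01]
```

Call:
play_rows(deltas=[[2,-1.5,0,0,0,1.7,0],[4,-3,0,0,0,3.4,0],[6,-4.5,0,0,0,5.1,0],[8,-6,1,0,0,7,0],[9.8,-7.3,2,0,0,9,0],[9.8,-7.3,2.3,0,0,11,0],[9.8,-7.3,2.3,0,0,13,0],[9.8,-7.3,2.3,0,0,15,0],[9.8,-7.3,2.3,0,0,17,0],[9.8,-7.3,2.3,0,0,18.2,0],[9.8,-7.3,2.3,0,0,18.2,0]])

```text
time_s: 3.35
tcp_pos: [0.5547, -0.0492, 0.24]
ee_rot: [[-0.983, 0.185, -0.0], [0.185, 0.983, -0.0], [0.0, -0.0, -1.0]]
wrist_force: [-0.2, 0.1, 0.0]
gripper_width: 0.005
```

```bash
python3 -c "
from h import *
goto([0,60,240]); print(r.sense()['joints']); snap('wrist','wrist1.png')
for t in ['wheel_top','needle_tip','gauge_mark','carriage']: print(t,[(w2f(d['centre']),round(d['score'],2)) for d in r.spot_in('wrist',t)])"
```

```text
shift [ 0.022 -0.123  0.001] rot [-0.    -0.     0.097]
tcp in fixture [  0.5  63.1 240. ] 3.35 [-0.19931847  0.12135627  0.04588844] 0.00487728106974401
[ 1.16112685e+01  1.47063651e+01 -7.65995990e+00 -2.80429543e-04
 -6.76356878e+01 -1.12288103e+02]
wheel_top [(array([-18.90441339,  -3.27078806,  58.        ]), 0.97)]
needle_tip [(array([ 0.13475442, -4.71303949, 90.8       ]), 0.95), (array([-14.05969427,  -3.02851398,  56.7       ]), 0.74), (array([-123.11594828,  350.85546907,   15.7       ]), 0.21)]
gauge_mark [(array([-59.6443474 , -28.22790682,  57.        ]), 0.57)]
carriage [(array([-0.70818283, -4.57355191, 90.2       ]), 0.84)]
```

View pics/wrist1.png

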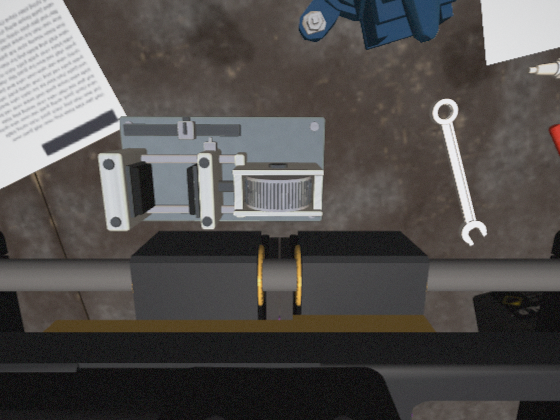

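```bash
cat >> h.py <<'E'
def wproj(c,X):
    T=c['T_tool_cam']; s=c['s']; q=s['ee_rot'].T@(np.array(X)-s['tcp_pos']); q=T[:3,:3].T@(q-T[:3,3]); q=c['camera_matrix']@q; return q[:2]/q[2]
def wback(c,uv,z):
    T=c['T_tool_cam']; s=c['s']; d=np.linalg.inv(c['camera_matrix'])@[uv[0],uv[1],1]
    d=s['ee_rot']@(T[:3,:3]@d); o=s['tcp_pos']+s['ee_rot']@T[:3,3]; return o+d*(z-o[2])/d[2]
E
python3 - <<'E'
from h import *
c=pickle.load(open('pics/wrist1.png.pkl','rb')); im=cv2.imread('pics/wrist1.png')
k=5; x0,y0=95,105
b=cv2.resize(im[y0:240,x0:335],None,fx=k/1.5,fy=k/1.5,interpolation=cv2.INTER_CUBIC);k/=1.5
for f in [(0,60,108),(-22,102,96),(-22,18,96),(22,18,96),(22,102,96),(-70,110,32),(-70,-110,32),(-49.5,4,60)]:
    u=wproj(c,f2w(f)); print(f,u); cv2.circle(b,tuple(int(v) for v in ((u-[x0,y0]+.5)*k)),3,(0,0,255),1)
cv2.imwrite('pics/w1c.png',b)
E
```

```text
(0, 60, 108) [275.24510777 197.76303952]
(-22, 102, 96) [321.46880827 171.80081422]
(-22, 18, 96) [229.58033822 170.9892569 ]
(22, 18, 96) [230.84276344 217.29398173]
(22, 102, 96) [319.62347961 218.05300813]
(-70, 110, 32) [323.44471858 118.27010699]
(-70, -110, 32) [116.42548593 116.37402349]
(-49.5, 4, 60) [219.93726106 138.28156671]
```

View pics/w1c.png

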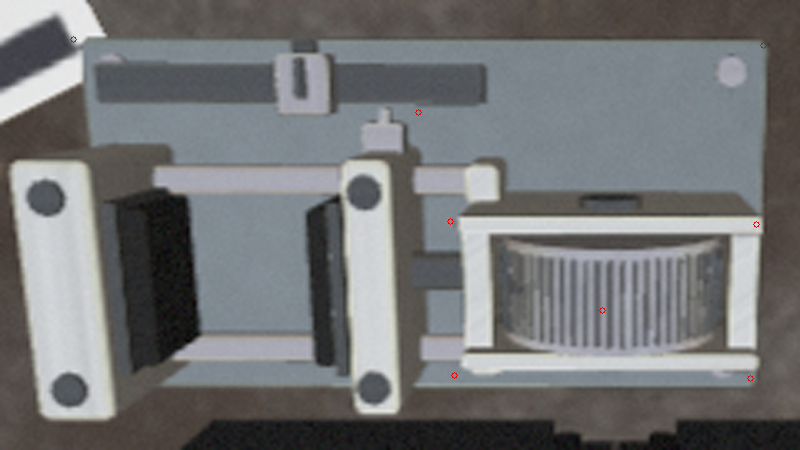

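```bash
cat > fit2.py <<'E'
from h import *
from scipy.optimize import least_squares
import fit
c=pickle.load(open('pics/wrist1.png.pkl','rb'))
M=[((460,217),(-22,18,96)),((758,218),(-22,102,96)),((462,368),(22,18,96)),((756,370),(22,102,96)),((83,39),(-70,-110,0)),((767,39),(-70,110,0)),((12,163),(None,-103,98)),((87,160),(None,-81,98)),((40,417),(None,-103,98)),((116,411),(None,-81,98))]
def px(m): return (np.array(m)+.5)*1.5/5-.5+[95,105]
def res(p,off=True):
    o=[]
    for m,f in M:
        xx=f[0]
        if xx is None: xx=p[8] if m[1]<300 else p[9]
        g=np.array([xx,f[1],f[2] or p[3]*1e3]); u=wproj(c,fit.W(p,g/1e3))+p[10:12]-px(m); o+=list(u)
    return np.array(list(fit.res(p[:8])*0.5)+o+[p[10]*.3,p[11]*.3])
s=least_squares(res,[.542,-.111,-.195,.032,0,0,0,0,-40,40,0,0],x_scale=[.01]*4+[1]*4+[10,10,1,1],loss='soft_l1');p=s.x
print(p[:2].tolist(),np.degrees(p[2]),p[3],p[4:]);print(np.round(s.fun[-22:-2].reshape(-1,2),1).tolist()); 
print(np.round(s.fun[:-22]*2,1).tolist())
pp=p[:3]
for n,m,z in [('needle',(385,113),60),('mark',(301,80),60),('markend',(301,96),60)]:
    print(n,w2f(wback(c,px(m)-p[10:12],z/1e3),pp))
E
python3 fit2.py
```

```text
[0.5439168093497466, -0.10902406196168643] -10.709901660408905 0.029725825071472676 [  0.51905354  -0.13896168  -0.38669584   0.3507426  -37.11372719
  34.38447281   0.06932559  -2.82004533]
[[-0.7, -0.1], [1.7, -0.3], [0.3, 0.9], [0.8, 0.3], [-0.2, -0.4], [0.1, -0.2], [-1.9, -0.4], [0.1, 0.5], [-0.3, -0.9], [0.0, 1.0]]
[1.1, -0.1, 0.4, -0.1, 0.0, -0.9, -0.9, -0.2, -0.5, 0.8, -0.6, 0.1, 0.3, 0.4, -0.6, 0.4, 0.3, -0.0, 0.3, -1.3, -0.8, 0.6, 0.4, 0.6, 0.6, -0.6, 0.4, -0.1, -0.3, 0.2]
needle [-47.97321472  -7.8437147   60.        ]
mark [-57.61073004 -32.38225463  60.        ]
markend [-52.9427006  -32.69736502  60.        ]
```

```bash
sed -i 's/^FX=.*/FX=[0.54392,-0.10902,np.radians(-10.71)]/' h.py; python3 -c "
from h import *
goto([0,73,118])"
```

```text
shift [-0.026  0.479  4.884] rot [-0.     0.001  0.087]
tcp in fixture [ -0.6  61.  240.1] 3.6 [-0.156026    0.84117851 -0.26294958] 0.005239113512847555
```

Call:
play_rows(deltas=[[0,0.2,1,0,0,0.1,0],[0,0.48,2.5,0,0,0.1,0],[0,0.48,4,0,0,0.1,0],[0,0.48,4.7,0,0,0.1,0],[0,0.48,4.9,0,0,0.1,0],[0,0.48,4.9,0,0,0.1,0]])

```text
time_s: 4.2
tcp_pos: [0.5569, -0.0372, 0.1173]
ee_rot: [[-0.982, 0.188, -0.001], [0.188, 0.982, -0.0], [0.001, -0.001, -1.0]]
wrist_force: [0.4, -0.4, 1.3]
gripper_width: 0.007
```

```bash
python3 -c "
from h import *
goto([0,73,104]);c=snap('wrist','wrist2.png')"
```

```text
shift [-0.022  0.001  0.534] rot [-0.007 -0.007 -0.022]
tcp in fixture [ -0.5  73.  117.3] 4.2 [ 0.41496565 -0.35320027  1.32099869] 0.006602989716655272
```

View pics/wrist2.png

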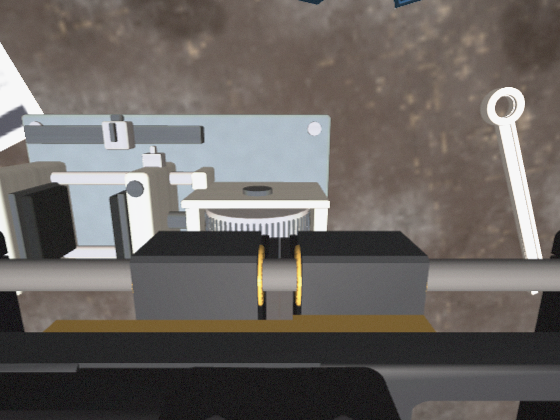

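Call:
play_rows(deltas=[[0,0,0.15,0,0,0,0],[0,0,0.3,0,0,0,0],[0,0,0.45,0,0,0,0],[0,0,0.54,0,0,0,0],[0,0,0.54,0,0,0,0]])

```text
time_s: 4.75
tcp_pos: [0.5574, -0.0371, 0.105]
ee_rot: [[-0.982, 0.188, 0.001], [0.188, 0.982, -0.0], [-0.001, 0.0, -1.0]]
wrist_force: [-1.5, 0.9, 6.6]
gripper_width: 0.007
```

Call:
play_rows(deltas=[[0,-0.1,0.03,0,0,0,0],[0,-0.2,0.04,0,0,0,0],[0,-0.32,0.04,0,0,0,0],[0,-0.44,0.04,0,0,0,0],[0,-0.56,0.04,0,0,0,0],[0,-0.68,0.04,0,0,0,0],[0,-0.8,0.04,0,0,0,0],[0,-0.92,0.04,0,0,0,0],[0,-1.04,0.04,0,0,0,0],[0,-1.04,0.04,0,0,0,0]])

```text
time_s: 5.75
tcp_pos: [0.5526, -0.0632, 0.1045]
ee_rot: [[-0.982, 0.188, 0.002], [0.188, 0.982, -0.001], [-0.002, -0.0, -1.0]]
wrist_force: [-1.5, -0.8, 6.1]
gripper_width: 0.005
```

```bash
python3 -c "
from h import *
goto([0,73,114]);c=snap('wrist','wrist3.png')
b=c['pixels'][100:240,0:340,::-1]; cv2.imwrite('pics/w3c.png',cv2.resize(b,None,fx=2.35,fy=2.35,interpolation=cv2.INTER_CUBIC))"
```

```text
shift [ 1.000e-03  1.056e+00 -3.800e-01] rot [-0.004  0.023 -0.029]
tcp in fixture [ -0.   46.6 104.5] 5.75 [-1.52054022 -0.77942364  6.14531413] 0.004787755962585147
```

View pics/w3c.png

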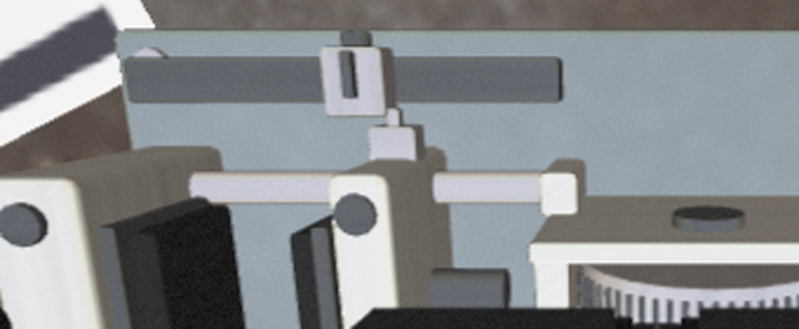

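```bash
cat > nm.py <<'E'
from h import *
import sys
def rd(name,n,m,k=2.35,o=(0,100)):
    c=pickle.load(open(f'pics/{name}.png.pkl','rb'))
    for t,q in (('needle',n),('mark',m)):
        u=(np.array(q)+.5)/k-.5+np.array(o)+[0,2.8]; print(t,np.round(w2f(wback(c,u,.0565)),2))
E
python3 -c "
from nm import *
rd('wrist3',(394.5,112),(350,96))"
```

```text
needle [-49.65 -21.85  56.5 ]
mark [-53.82 -33.15  56.5 ]
```

Call:
play_rows(deltas=[[0,0,-0.4,0,0,0,0],[0,0.4,-0.6,0,0,0,0],[0,1.05,-0.6,0,0,0,0],[0,1.05,-0.3,0,0,0,0],[0,1.05,-0.1,0,0,0,0],[0,1.05,0,0,0,0,0],[0,1.05,0,0,0,0,0]])

```text
time_s: 6.5
tcp_pos: [0.5571, -0.0363, 0.1033]
ee_rot: [[-0.982, 0.188, -0.0], [0.188, 0.982, 0.0], [0.0, 0.0, -1.0]]
wrist_force: [-1.2, 2.2, 8.2]
gripper_width: 0.009
```

```bash
python3 -c "
from h import *
goto([0,53,104])"
```

```text
shift [-0.026 -0.835 -0.029] rot [ 0.001 -0.001 -0.026]
tcp in fixture [ -0.6  73.9 103.3] 6.5 [-1.20312468  2.18125296  8.24638913] 0.008669972593915876
```

Call:
play_rows(deltas=[[0,-0.1,0,0,0,0,0],[0,-0.2,0,0,0,0,0],[0,-0.32,0,0,0,0,0],[0,-0.44,0,0,0,0,0],[0,-0.56,0,0,0,0,0],[0,-0.66,0,0,0,0,0],[0,-0.74,0,0,0,0,0],[0,-0.78,0,0,0,0,0],[0,-0.78,0,0,0,0,0]])

```text
time_s: 7.4
tcp_pos: [0.5533, -0.0564, 0.104]
ee_rot: [[-0.982, 0.188, 0.0], [0.188, 0.982, -0.001], [-0.0, -0.001, -1.0]]
wrist_force: [-2.4, 0.8, 8.6]
gripper_width: 0.006
```

```bash
python3 -c "
from h import *
goto([0,73,114]);c=snap('wrist','wrist4.png')
b=c['pixels'][100:200,60:260,::-1]; cv2.imwrite('pics/w4c.png',cv2.resize(b,None,fx=4,fy=4,interpolation=cv2.INTER_CUBIC))"
```

```text
shift [-0.019  0.782 -0.402] rot [-0.007  0.005 -0.03 ]
tcp in fixture [ -0.5  53.5 104. ] 7.4 [-2.35875644  0.83621296  8.64714528] 0.005863597669294934
```

View pics/w4c.png

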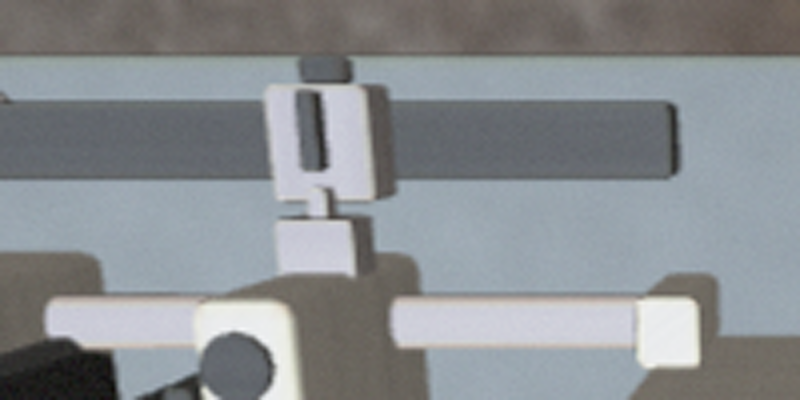

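```bash
python3 -c "
from nm import *
rd('wrist4',(318,188),(315,170),4,(60,100))
b=cv2.imread('pics/wrist4.png')[135:155,120:155]; cv2.imwrite('pics/w4d.png',cv2.resize(b,None,fx=20,fy=20,interpolation=cv2.INTER_CUBIC))"
```

```text
needle [-50.77 -32.37  56.5 ]
mark [-53.5  -32.54  56.5 ]
```

View pics/w4d.png

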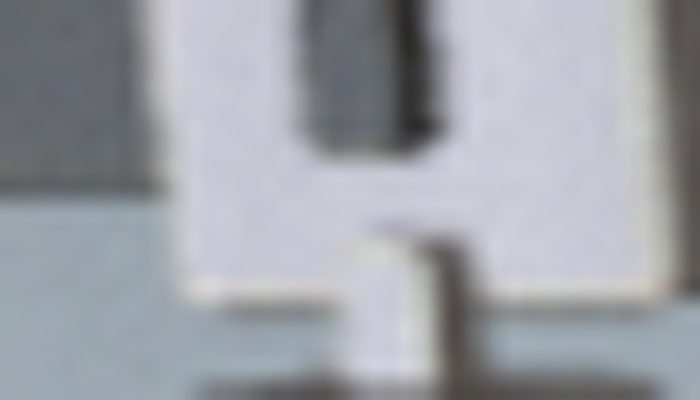

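Call:
play_rows(deltas=[[0,0,-0.3,0,0,0,0],[0,0,-0.8,0,0,0,0],[0,0,-2,0,0,0,0],[0,-1,-3.5,0,0,0,0],[0,-2.5,-4,0,0,0,0],[0,-3.4,-4,0,0,0,0],[0,-3.4,-4,0,0,0,0],[0,-3.4,-4,0,0,0,0]])

```text
time_s: 8.25
tcp_pos: [0.5367, -0.1398, 0.2029]
ee_rot: [[-0.982, 0.19, -0.001], [0.19, 0.982, 0.0], [0.001, 0.0, -1.0]]
wrist_force: [0.2, -0.1, -0.1]
gripper_width: 0.006
```

```bash
python3 -c "
from h import *
goto([0,73,114]);c=snap('wrist','wrist5.png')
b=c['pixels']; u=wproj(c,f2w([-52,-32.5,60])); print(u)
x,y=int(u[0])-40,int(u[1])-30; print(x,y)
cv2.imwrite('pics/w5c.png',cv2.resize(b[y:y+60,x:x+80,::-1],None,fx=10,fy=10,interpolation=cv2.INTER_CUBIC))"
```

```text
shift [-0.041  4.182  3.557] rot [ 0.002 -0.01  -0.049]
tcp in fixture [ -1.4 -31.6 202.9] 8.25 [ 0.24159408 -0.11564812 -0.09918678] 0.005825352991744543
[277.3916234 140.3810929]
237 110
```

View pics/w5c.png

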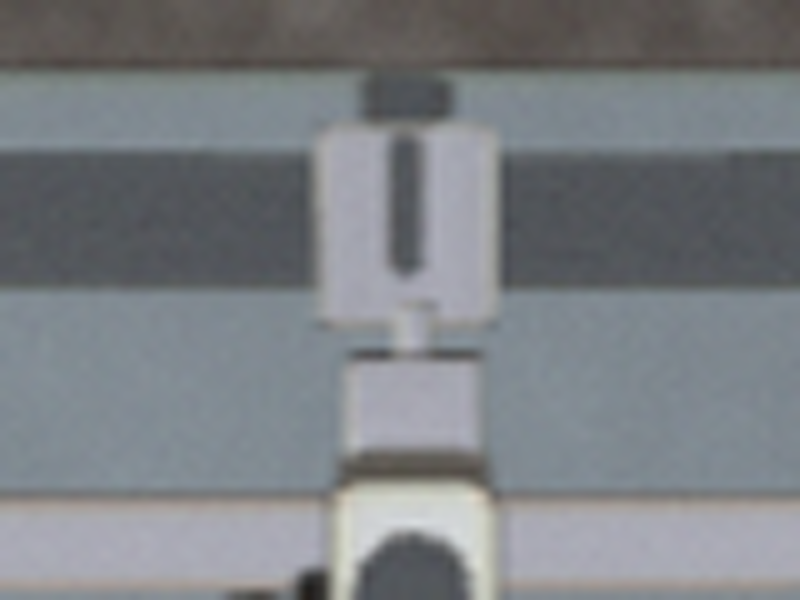

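Call:
play_rows(deltas=[[0,0,-1,0,0,0,0],[0,0,-2.5,0,0,0,0],[0,0,-4,0,0,0,0],[0,0,-4,0,0,0,0],[0,0,-4,0,0,0,0],[0,0,-4,0,0,0,0]])

```text
time_s: 8.9
tcp_pos: [0.5366, -0.1387, 0.3016]
ee_rot: [[-0.982, 0.188, -0.003], [0.188, 0.982, 0.001], [0.003, -0.0, -1.0]]
wrist_force: [-0.2, 0.4, -0.3]
gripper_width: 0.0
```

```bash
python3 -c "
from h import *
c=snap('side','side9.png'); a=cv2.imread('pics/side9.png')[180:275,215:295]; b=cv2.imread('pics/side0.png')[180:275,215:295]
cv2.imwrite('pics/cmp.png',cv2.resize(cv2.hconcat([b,a]),None,fx=5,fy=5))
w=snap('wrist','wrist9.png'); s=w['s']; print(s['tcp_pos'],s['wrist_force'],s['time_s'])"
```

```text
[ 0.53661532 -0.1389323   0.30141767] [ 0.67320515 -0.4094249  -0.74154771] 8.95
```

View pics/cmp.png

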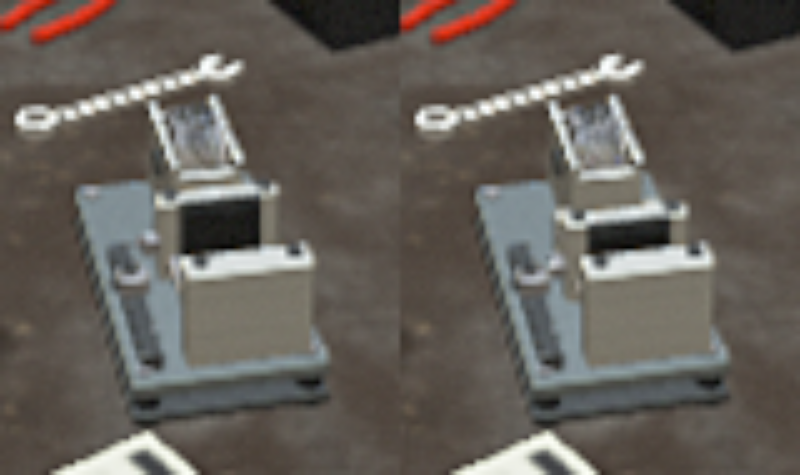

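View pics/wrist9.png

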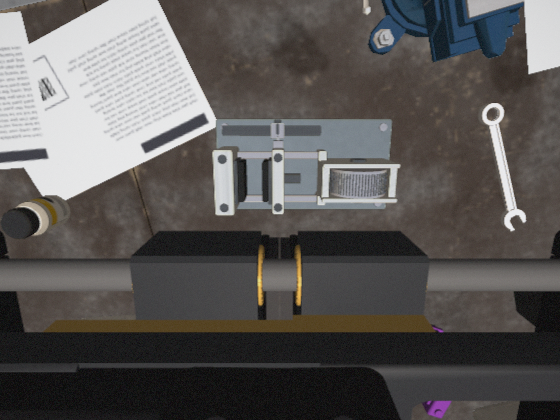

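The before and after side views match: the fixture and spanner have not moved, and the needle at (278,145) lines up with the ridge at (277,130). The gripper is clear, so I'm handing in.

```bash
python3 -c "
from h import *
print(r.finish_job())"
```

```text
the job is handed in; nothing more can be done
None
```

I handed the job in at about 9 s on the clock. The needle stands about 0.5 mm from the gauge mark, and the limit is 2.5 mm. No verdict was reported.

- **What I did:** I located the grey fixture from all three cameras. I then shut the fingers and pressed the wheel about 4 mm down, at 6–9 N. I dragged it towards the pads in two strokes of about 26 mm and 20 mm, lifted straight off, and backed away to about 0.30 m.
- **Needle and mark:** The 0.5 mm comes from a close view taken from almost directly above after release. The readings disagreed slightly, from about 0.2 to 0.7 mm, all with the needle a little short of the mark.
- **Fixture and bystanders:** The before and after side views show no visible shift of the fixture or the spanner. I did not compare the spark plug and bottle positions, but the arm did not go down near them.
- **Pose correction:** The first fixture pose, from the two fixed cameras, was about 2–3 mm off. I corrected it with the wrist camera before touching the wheel. That fit also needed a wrist-image shift of about 3 pixels, across the direction in which the needle and mark are compared.

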